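# Sort the mixed lamp parts: build up the pan, fill the bins

### The arm

A 6-joint arm with a two-finger parallel gripper is mounted at the origin on the work surface. World frame = base frame: x ahead of the robot, y to its left, z up, the work surface at z = 0. Lengths are in m, angles in rad, forces in N, time in s.
With the tool pointing down it reaches from about 0.275 to 1 m from the base axis. Payload 8.4 kg.
Tool frame: the origin (TCP) lies on the front face of the gripper's body, between the roots of the fingers; the fingertips stand ahead of it and the grasp point (between the pads) lies 54 mm ahead of it (ctrl.tip_reach is the z of the fingertips in the tool frame, in m); z points along the fingers, y is the line along which they close (so a half turn about z gives the same grasp; the last joint's range is limited). The gripper opens to 85 mm and grips with 20 to 120 N. Pads are 22 mm wide; open, the fingers measure 114 mm over their backs; the gripper's body (76 mm by 85 mm) begins 54 mm behind the grasp point. The pads swing forward as they close: fully open they stand 13 mm farther back than shut.
Start: joints at [-1.251, 0.353, 1.633, -0, 1.155, -0.002], TCP at [0.198, -0.593, 0.304] pointing down, gripper open.
Joint ranges: [-2.63, 2.63], [-0.92, 2.1], [0.06, 2.66], [-1.3, 4.44], [0, 2.69], [-3.02, 3.02]. Speed limits (rad/s): [2.22, 2.22, 2.79, 3.14, 3.14, 3.14].

### API

Orientations are given as a rotation vector (axis times angle).
In Python, from workcell import ctrl gives the robot as it stands.
- The arm moves only by the shell command python3 -m creep 'ROWS' [FORCE]. ROWS is JSON, a list of rows, each a list of 5 numbers: the opening, from -1 (shut) to 1 (fully open), then the shift along the world's x, y, z in units of 60 mm (1.0 is 60 mm), then the turn about the world's z in units of 8 degrees (1.0 is 8 degrees). In form: [[gripper, dx, dy, dz, yaw], ...]. A call has 1 to 20 rows; each row is the pose to reach, as a shift and turn from the pose commanded when the call began; what a row does not reach only later rows make up. A row lasts 1/8 s, in which the tool goes at most 62.5 mm and 10.7 degrees, less where a joint would pass 70% of its speed; a pose out of reach is approached as far as the arm can. A call with a gripper value outside its range is refused whole. The fingers move at their own pace and stop on an object; FORCE is the grip in N (left out, the last holds). Time passes only in rows, so rows that repeat a pose let the fingers close. It gives the time, the measured TCP pose, the force, the opening and the grip force at its end, in the units of the state.
- ctrl.get_obs(): the state, without advancing time (a new reading comes with each control period).
- ctrl.get_image(name): name is "scene" or "top"; returns (picture, depth): 400x640x3 uint8, red, green, blue; 400x640 float32, m along the optical axis (not along the pixel's ray), 0 where there is no reading.
- ctrl.camera_info(name): a dict with "fx", "fy", "cx", "cy" (pixels), "pose" (4x4, takes a point from camera to world coordinates). Camera axes: x right, y down, z forward; pixel columns grow to the right and rows downward; lengths in m; the calibration is good to about 2 mm. A picture is of the moment at which its call begins. camera_info takes no time and is no camera call.
- ctrl.finish_job(): hands the job in; it is judged then, once.
The state is a dict: "t": time; "joint_positions": joint angles; "dq": joint speeds; "tau": joint torques, N m; "position": TCP position; "eef_rot": TCP orientation; "ft_force": force on the tool from outside, world axes, zero at the start; "moment": the same for the moment, N m; "gripper_width": finger opening in m; "grasp_force": force on a finger pad.
Only numpy, scipy, OpenCV 4.12 (cv2) and the standard library are available. Lean on these libraries where they do the work, as an engineer would, in place of code of your own. Each camera call takes 0.05 s, during which the arm holds its last target. There are 200 camera calls.

### The job

Sort the five mixed lamp parts lying on the bench. Lower the drilled aluminium plate over the four posts of the round lamp pan until it rests on their shoulders, then lower the driver board, transformer upwards, over the same posts until it lies flat on the plate. Stand the bracket, the ceramic lampholder and the terminal block right way up on the free floor of the blue bin that already holds parts of the same kind, and leave everything released and at rest.

Things in the scene. Friction and masses are not known exactly. Their poses are not given: they have to be found in the camera images.
- plate: Loose bare aluminium plate, 50 (x) x 100 (y) x 10 mm thick, lying flat, with four through holes of 11 mm at x = +-16, y = +-38 mm. Origin: centre of its underside; z up. Same after a half turn. Grip it across its 50 mm width at the middle of its long sides.
- driver_board: Loose green circuit board, 50 (x) x 100 (y) x 5 mm, lying flat; 11 mm holes at x = +-16, y = +-38 mm. To grip it by: a dark transformer in the middle, 30 (x) x 40 (y) mm, top 29 mm above the underside, yellow band. Two black capacitors, 10 mm wide, 16 mm high, at y = +-29 mm. Origin: centre of the underside; z up. Goes on either way round (half turn).
- bracket: Loose steel hat-shaped bracket, 20 (x) x 80 (y) x 28 mm high, standing on its two feet. Its raised bridge, 20 mm wide (x), runs from y = -26 to +26 mm with its top at 28 mm and its underside at 22 mm: grip it across x. Origin: centre of its underside; z up.
- lampholder: Loose white ceramic lampholder, an upright round cylinder of 40 mm diameter, 46 mm tall (above 36 mm it tapers to 34 mm), dark opening with a brass contact on top. Origin: centre of its underside; z up along its axis.
- terminal_block: Loose white plastic screw terminal block, 20 (x) x 50 (y) x 20 mm high (lower 14 mm full width, above it a ridge 11 mm wide with four brass screws). Origin: centre of its underside; z up. Grip it across x, low.
- lamp_pan: Round white pan fixed to the bench, 156 mm wide, brown disc at 8 mm height. Four posts at x = +-16, y = +-38 mm: brass shoulders, 14 mm wide, to 22 mm height, then steel pins, 6 mm wide, to 48 mm, tapered in the last 5 mm. Origin: centre of its underside; z up. Seated, the plate's underside is at 22 mm and the board's, on the plate, at 32 mm.
- bracket_bin: Blue open bin fixed to the bench, 150 (x) x 130 (y) x 36 mm high, walls and floor 4 mm. Origin: centre of its underside; z up. Its +x end, from x = +26 mm to the wall, is filled with fixed stock: two brackets like the loose one, 28 mm high. The rest of the floor is free: x = -71 to +26, y = -61 to +61 mm (middle x = -23, y = 0).
- lampholder_bin: Blue open bin fixed to the bench, 150 (x) x 130 (y) x 36 mm high, walls and floor 4 mm. Origin: centre of its underside; z up. Its +x end, from x = +26 mm to the wall, is filled with fixed stock: three white ceramic lampholders, 46 mm high. The rest of the floor is free: x = -71 to +26, y = -61 to +61 mm (middle x = -23, y = 0).
- terminal_bin: Blue open bin fixed to the bench, 150 (x) x 130 (y) x 36 mm high, walls and floor 4 mm. Origin: centre of its underside; z up. Its +x end, from x = +26 mm to the wall, is filled with fixed stock: four white terminal blocks, 20 mm high. The rest of the floor is free: x = -71 to +26, y = -61 to +61 mm (middle x = -23, y = 0).
Not all that is in view belongs to the job. Leave any purple or red look-alike of the driver_board alone.

How it is judged:
At the end, for the whole second after the job is handed in: Plate on the posts' shoulders, board flat on it (each within 6 mm, 0.15 rad of the pan, heights within 3 mm, level to 0.1 rad); bracket, lampholder and terminal block each upright (0.15 rad) on the floor inside the bin of its own kind; all at rest (horizontal distance between each of plate, driver_board and lamp_pan below 0.006 m and z of plate in the frame of lamp_pan between 0.019 and 0.0245 m and angle between the x axis of each of plate, driver_board and the x axis of lamp_pan, either way round below 0.15 rad and z of driver_board in the frame of lamp_pan between 0.029 and 0.035 m and x of bracket in the frame of bracket_bin between -0.07 and 0.07 m and y of bracket in the frame of bracket_bin between -0.06 and 0.06 m and z of bracket in the frame of bracket_bin below 0.009 m and x of lampholder in the frame of lampholder_bin between -0.07 and 0.07 m and y of lampholder in the frame of lampholder_bin between -0.06 and 0.06 m and z of lampholder in the frame of lampholder_bin below 0.009 m and x of terminal_block in the frame of terminal_bin between -0.07 and 0.07 m and y of terminal_block in the frame of terminal_bin between -0.06 and 0.06 m and z of terminal_block in the frame of terminal_bin below 0.009 m and angle between each of plate, driver_board's own z axis and vertical below 0.1 rad and linear speed of each of plate, driver_board, bracket, lampholder, terminal_block below 0.02 m/s and angular speed of each of plate, driver_board, bracket, lampholder, terminal_block below 0.2 rad/s and angle between each of bracket, lampholder, terminal_block's own z axis and vertical below 0.15 rad); the robot touches nothing.
It also fails if it takes over 128 s, if anything falls off the work surface, if the arm or the gripper's body presses on something with over 40 N, if the wrist force passes 120 N, or if a joint passes its speed limit or range.

## Working session

There is one attempt and no reset: what is moved stays moved. The work goes in short steps, Python scripts to look and compute and a shell command to move; the robot and the scene stay as the last step left them, time stands still between calls to the robot, and variables do not carry over. Pictures are saved under pics/ and viewed, at most 14 in all, crops included, and the job is handed in when it is done.

```bash
mkdir -p pics; ls; python3 - <<'E'
from workcell import ctrl
import cv2,numpy as np
for n in("scene","top"):
    p,d=ctrl.get_image(n); i=ctrl.camera_info(n)
    cv2.imwrite(f"pics/{n}0.png",p[:,:,::-1]); np.savez(f"{n}0.npz",p=p,d=d)
    print(n,i["fx"],i["fy"],i["cx"],i["cy"],np.round(i["pose"],4).tolist(),(d>0).mean())
o=ctrl.get_obs();print(o,ctrl.tip_reach)
E
```

```text
pics
scene 406.58678844098336 406.58678844098336 319.5239992318387 202.0973374298304 [[0.6312, 0.4905, -0.6008, 1.0182], [0.7756, -0.4042, 0.4849, -0.4604], [-0.005, -0.772, -0.6356, 0.677], [0.0, 0.0, 0.0, 1.0]] 0.9960859375
top 370.270824813328 370.270824813328 317.8302865896192 201.647908878966 [[0.0234, -0.9968, 0.0764, 0.3745], [-0.9997, -0.024, -0.0071, 0.0032], [0.009, -0.0762, -0.997, 0.9787], [0.0, 0.0, 0.0, 1.0]] 0.995890625
{'t': 0.1, 'joint_positions': array([-1.25139609e+00,  3.53595721e-01,  1.63407954e+00, -3.96473830e-05,
        1.15516058e+00, -2.41711778e-03]), 'dq': array([ 0.00167375,  0.00014963, -0.00196617, -0.00109625, -0.0005382 ,
        0.00035267]), 'tau': array([-7.32512308e-04, -6.06362128e+01, -3.42820466e+01, -7.78689719e-05,
        3.95000505e-03, -3.38120128e-05]), 'position': array([ 0.19755684, -0.5926008 ,  0.30321771]), 'eef_rot': array([-3.09979974e+00, -5.03160007e-01,  3.64311821e-04]), 'ft_force': array([ 0.31187661, -0.18473961, -0.63079104]), 'moment': array([-0.01044324, -0.00553011,  0.01739117]), 'grasp_force': 0.0, 'gripper_width': 0.08570146508247929} 0.0726
```

View pics/top0.png

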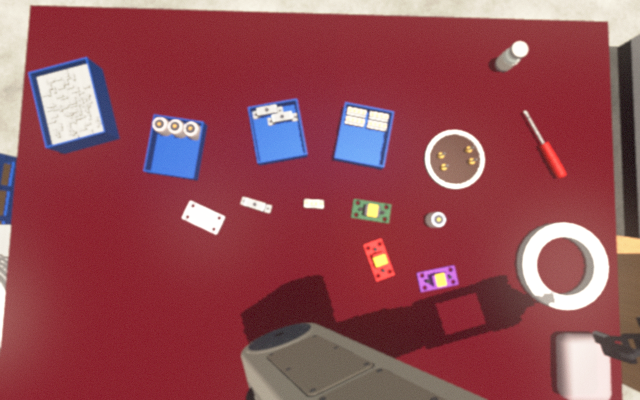

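View pics/scene0.png

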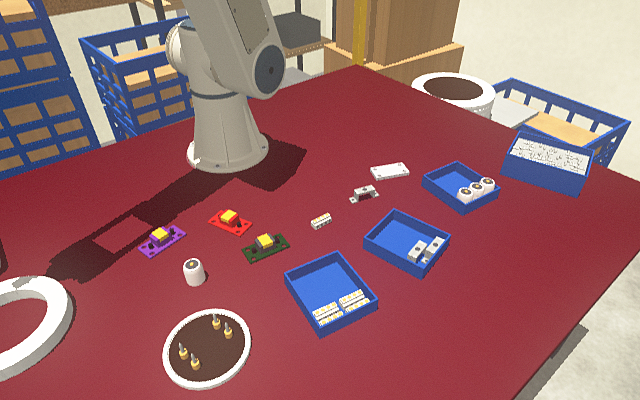

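The top view shows the plate at (203,217), bracket (256,205), terminal block (314,203), green board (371,210), lampholder (435,219) and pan (454,158). The bins are lampholder (175,146), bracket (278,130) and terminal (363,134). The scene view shows the same layout, unoccluded, with the pan at (207,348). Next I'll look at enlarged crops.

```bash
python3 - <<'E'
import cv2,numpy as np
T=np.load("top0.npz")["p"][:,:,::-1];S=np.load("scene0.npz")["p"][:,:,::-1]
def c(I,u,v,h=33,s=200): return cv2.resize(I[v-h:v+h,u-h:u+h],(s,s),interpolation=cv2.INTER_NEAREST)
a=np.hstack([c(T,203,217,28),c(T,256,205,28),c(T,314,203,28),c(T,371,210,28)])
b=np.hstack([c(T,435,219,28),c(T,454,158),c(S,390,171,28),c(S,364,193,28)])
d=np.hstack([c(S,320,221,28),c(S,265,246,28),c(S,194,270,28),c(S,207,348,50)])
cv2.imwrite("pics/crops.png",np.vstack([a,b,d]))
E
```

```text
(no output)
```

View pics/crops.png

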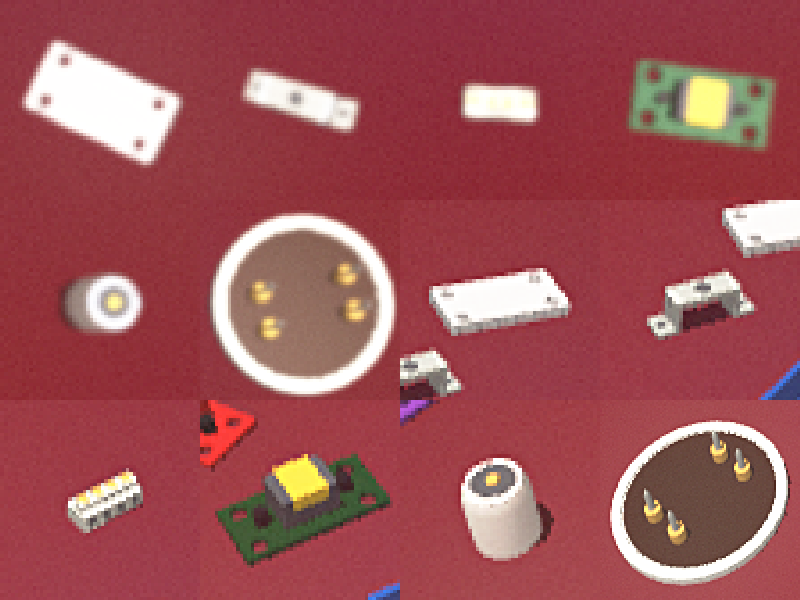

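```bash
cat > h.py <<'E'
from workcell import ctrl
import cv2,numpy as np
def ray(n,uv,z):
    i=ctrl.camera_info(n);P=np.array(i["pose"]);uv=np.atleast_2d(np.asarray(uv,float))
    d=np.c_[(uv[:,0]-i["cx"])/i["fx"],(uv[:,1]-i["cy"])/i["fy"],np.ones(len(uv))]@P[:3,:3].T
    return P[:3,3]+d*((z-P[2,3])/d[:,2])[:,None]
def proj(n,p):
    i=ctrl.camera_info(n);P=np.array(i["pose"]);c=(np.atleast_2d(p)-P[:3,3])@P[:3,:3]
    return np.c_[c[:,0]/c[:,2]*i["fx"]+i["cx"],c[:,1]/c[:,2]*i["fy"]+i["cy"]]
def hsv(p): return cv2.cvtColor(p,cv2.COLOR_RGB2HSV).astype(int)
def notmat(p):
    h=hsv(p); return (~(((h[:,:,0]>165)|(h[:,:,0]<4))&(h[:,:,1]>110))).astype(np.uint8)
def blob(m,u,v,r):
    "filled largest contour in the ROI"
    k=np.zeros_like(m);k[v-r:v+r,u-r:u+r]=m[v-r:v+r,u-r:u+r]
    cs,_=cv2.findContours(k,cv2.RETR_EXTERNAL,cv2.CHAIN_APPROX_NONE)
    return max(cs,key=cv2.contourArea)[:,0,:]
def rect(n,m,u,v,r,z):
    c=blob(m,u,v,r);w=ray(n,c,z)[:,:2]*1000
    (x,y),(a,b),_=R=cv2.minAreaRect(w.astype(np.float32))
    B=cv2.boxPoints(R);e=max([B[1]-B[0],B[2]-B[1]],key=np.linalg.norm)
    M=cv2.moments(w.astype(np.float32)[:,None]);cen=(M["m10"]/M["m00"],M["m01"]/M["m00"])
    return "%s rect %.1f %.1f cen %.1f %.1f size %.1f %.1f long-axis deg %.1f"%(n,x,y,*cen,a,b,np.degrees(np.arctan2(e[1],e[0]))%180)
E
python3 - <<'E'
from h import *
I={n:np.load(n+"0.npz")["p"] for n in("top","scene")}
N={n:notmat(I[n]) for n in I}; H={n:hsv(I[n]) for n in I}
for nm,t,s,r,z in[("plate",(203,217),(390,171),27,.005),("bracket",(256,205),(364,193),21,.014),("term",(314,203),(320,221),20,.008),("board",(371,210),(265,246),25,.0025),("lamp",(435,219),(194,270),22,.023)]:
    print(nm,rect("top",N["top"],*t,r,z),"|",rect("scene",N["scene"],*s,r,z))
for nm,t,s in[("Lbin",(175,146),(460,187)),("Bbin",(278,130),(407,242)),("Tbin",(363,134),(332,293))]:
    for n,(u,v),R in(("top",t,40),("scene",s,53)):
        h=H[n];m=((h[:,:,0]>100)&(h[:,:,0]<130)&(h[:,:,1]>100)).astype(np.uint8)
        print(nm,rect(n,m,u,v,R,.036 if n=="top" else .018))
for n,(u,v),R in(("top",(454,158),35),("scene",(207,348),47)):
    h=H[n];m=np.zeros(h.shape[:2],np.uint8);q=(h[:,:,0]>14)&(h[:,:,0]<30)&(h[:,:,1]>110)&(h[:,:,2]>120)
    m[v-R:v+R,u-R:u+R]=q[v-R:v+R,u-R:u+R]
    k,l,st,c=cv2.connectedComponentsWithStats(m);c=c[[j for j in range(1,k) if st[j,4]>5]]
    print(n,"posts px",c.round(1).tolist(),st[1:,4]);w=ray(n,c,.018)[:,:2]*1000
    print(w.round(1).tolist(),w.mean(0)); print(rect(n,N[n],u,v,R+3,.012))
# depth cues: top-of-object heights
E
```

```text
plate top rect 401.4 296.3 cen 401.4 296.2 size 108.8 59.1 long-axis deg 66.2 | scene rect 400.3 296.6 cen 400.1 296.7 size 108.5 69.1 long-axis deg 66.6
bracket top rect 437.2 157.7 cen 437.2 158.0 size 86.1 27.6 long-axis deg 74.3 | scene rect 433.9 154.4 cen 434.2 160.3 size 85.5 54.6 long-axis deg 74.1
term top rect 444.0 7.6 cen 444.1 7.7 size 56.6 27.2 long-axis deg 87.3 | scene rect 443.8 7.9 cen 443.4 7.6 size 62.4 33.5 long-axis deg 87.7
board top rect 429.1 -144.6 cen 429.1 -144.5 size 106.1 55.6 long-axis deg 82.6 | scene rect 420.0 -144.2 cen 425.1 -143.8 size 101.9 71.3 long-axis deg 83.0
lamp top rect 410.1 -309.0 cen 409.4 -309.0 size 41.4 54.8 long-axis deg 91.3 | scene rect 409.2 -310.1 cen 409.5 -310.3 size 40.5 82.4 long-axis deg 168.1
Lbin top rect 580.3 367.5 cen 560.1 368.4 size 140.2 152.7 long-axis deg 172.9
Lbin scene rect 578.3 375.5 cen 567.5 370.9 size 171.4 177.7 long-axis deg 173.0
Bbin top rect 627.6 106.4 cen 627.6 106.3 size 155.5 132.0 long-axis deg 11.7
Bbin scene rect 626.8 107.8 cen 627.0 108.3 size 165.0 164.7 long-axis deg 12.0
Tbin top rect 623.2 -117.1 cen 623.4 -117.3 size 132.0 155.4 long-axis deg 170.0
Tbin scene rect 623.4 -117.8 cen 623.4 -117.8 size 144.9 173.9 long-axis deg 170.4
top posts px [[468.0, 149.4], [440.3, 155.3], [471.0, 161.1], [443.0, 166.8]] [36 36 39 39]
[[596.0, -396.8], [578.4, -323.6], [565.0, -404.6], [547.8, -330.6]] [ 571.79033153 -363.92807387]
top rect 571.2 -363.3 cen 571.4 -362.9 size 161.0 163.0 long-axis deg 91.4
scene posts px [[216.4, 324.2], [228.2, 333.6], [183.9, 354.6], [195.3, 364.4]] [55 56 60  3 65]
[[551.5, -333.4], [583.0, -326.3], [570.5, -407.1], [600.2, -399.9]] [ 576.30552538 -366.6780968 ]
scene rect 576.0 -367.4 cen 576.5 -366.7 size 155.5 162.6 long-axis deg 148.4
```

Both views agree on positions, apart from about 5 mm at the pan. I'm moving above the plate at (401, 296.5).

```bash
python3 -m creep '[[0.7,1,2,0,1],[0.7,3.39,14.82,-2.5,6],[0.7,3.39,14.82,-2.5,6],[0.7,3.39,14.82,-2.5,6],[0.7,3.39,14.82,-2.5,6],[0.7,3.39,14.82,-2.5,6],[0.7,3.39,14.82,-2.5,6],[0.7,3.39,14.82,-2.5,6],[0.7,3.39,14.82,-2.5,6],[0.7,3.39,14.82,-2.5,6],[0.7,3.39,14.82,-2.5,6],[0.7,3.39,14.82,-2.5,6],[0.7,3.39,14.82,-2.5,6],[0.7,3.39,14.82,-2.5,6],[0.7,3.39,14.82,-2.5,6],[0.7,3.39,14.82,-2.5,6],[0.7,3.39,14.82,-2.5,6],[0.7,3.39,14.82,-2.5,6],[0.7,3.39,14.82,-2.5,6],[0.7,3.39,14.82,-2.5,6]]' 40; cat > w.py <<'E'
from h import *
import sys
def st():
    o=ctrl.get_obs();r=o["eef_rot"];R=cv2.Rodrigues(r)[0]
    print("t %.2f pos"%o["t"],(o["position"]*1000).round(1),"closing deg %.1f"%np.degrees(np.arctan2(R[1,1],R[0,1])),"w %.1f F %.1f"%(o["gripper_width"]*1000,o["grasp_force"]),o["ft_force"].round(1),ctrl.tip_reach)
if __name__=="__main__": st()
E
python3 w.py
```

```text
t: 2.6
position: [0.4012, 0.2957, 0.1542]
eef_rot: [2.629, 1.72, 0.001]
ft_force: [-0.8, -0.3, -0.2]
gripper_width: 0.0723
grasp_force: 0.0
t 2.60 pos [401.2 295.7 154.2] closing deg -23.6 w 72.3 F 0.0 [-0.8 -0.3 -0.2] 0.0726
```

```bash
python3 -m creep '[[0.7,0,0.01,-0.7,0],[0.7,0,0.01,-1.2,0],[0.7,0,0.01,-1.32,0],[0.7,0,0.01,-1.32,0],[0.7,0,0.01,-1.32,0],[0.7,0,0.01,-1.32,0]]'; python3 - <<'E'
from h import *
p,d=ctrl.get_image("scene");cv2.imwrite("pics/s1.png",cv2.resize(p[120:240,310:470,::-1],(800,600)))
E
```

```text
t: 3.35
position: [0.4016, 0.2972, 0.0757]
eef_rot: [-2.628, -1.721, -0.003]
ft_force: [-0.5, 0.2, 0.8]
gripper_width: 0.0728
grasp_force: 0.0
```

View pics/s1.png

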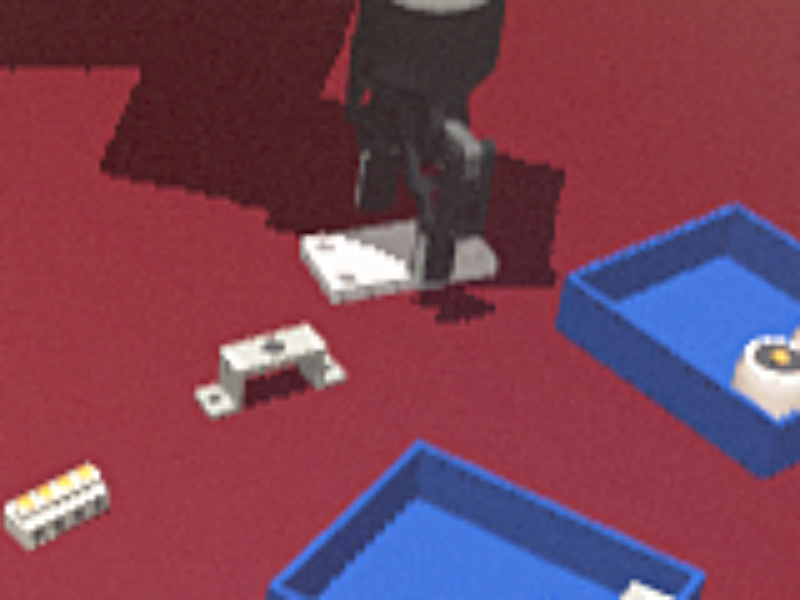

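The fingers straddle the plate, with their tips still about 12 mm above the bench. The finger-swing arc accounts for this. I'm lowering a little and closing.

```bash
python3 -m creep '[[0.7,0,-0.01,-0.085,0],[0.7,0,-0.01,-0.085,0],[0.1,0,-0.01,-0.085,0],[0.1,0,-0.01,-0.085,0],[0,0,-0.01,-0.085,0],[0,0,-0.01,-0.085,0],[0,0,-0.01,-0.085,0],[0,0,-0.01,-0.085,0]]' 60;python3 w.py
```

```text
t: 4.4
position: [0.4012, 0.2963, 0.07]
eef_rot: [2.628, 1.721, 0.0]
ft_force: [-0.8, -1.8, 7.3]
gripper_width: 0.0482
grasp_force: 64.1
t 4.40 pos [401.2 296.3  70. ] closing deg -23.6 w 48.2 F 64.1 [-0.8 -1.8  7.3] 0.0726
```

```bash
python3 -m creep '[[0,0,0,0.8,0],[0,0,0,1.3,0],[0,2.88,-11.02,1.4,4.64],[0,2.88,-11.02,1.4,4.64],[0,2.88,-11.02,1.4,4.64],[0,2.88,-11.02,1.4,4.64],[0,2.88,-11.02,1.4,4.64],[0,2.88,-11.02,1.4,4.64],[0,2.88,-11.02,1.4,4.64],[0,2.88,-11.02,1.4,4.64],[0,2.88,-11.02,1.4,4.64],[0,2.88,-11.02,1.4,4.64],[0,2.88,-11.02,1.4,4.64],[0,2.88,-11.02,1.4,4.64],[0,2.88,-11.02,1.4,4.64],[0,2.88,-11.02,1.4,4.64],[0,2.88,-11.02,1.4,4.64],[0,2.88,-11.02,1.4,4.64]]';python3 w.py; python3 - <<'E'
from h import *
p,d=ctrl.get_image("scene");q,e=ctrl.get_image("top");np.savez("v2.npz",s=p,t=q)
a=cv2.resize(p[270:400,120:290,::-1],(780,596))[:, :];cv2.imwrite("pics/s2.png",a)
b=cv2.resize(q[110:210,400:520,::-1],(720,600));cv2.imwrite("pics/t2.png",b)
E
```

```text
t: 6.65
position: [0.5739, -0.3639, 0.1537]
eef_rot: [-1.942, -2.469, -0.0]
ft_force: [1.0, 0.1, -1.2]
gripper_width: 0.048
grasp_force: 63.5
t 6.65 pos [ 573.9 -363.9  153.7] closing deg 13.6 w 48.0 F 63.5 [ 1.   0.1 -1.2] 0.0726
```

View pics/s2.png

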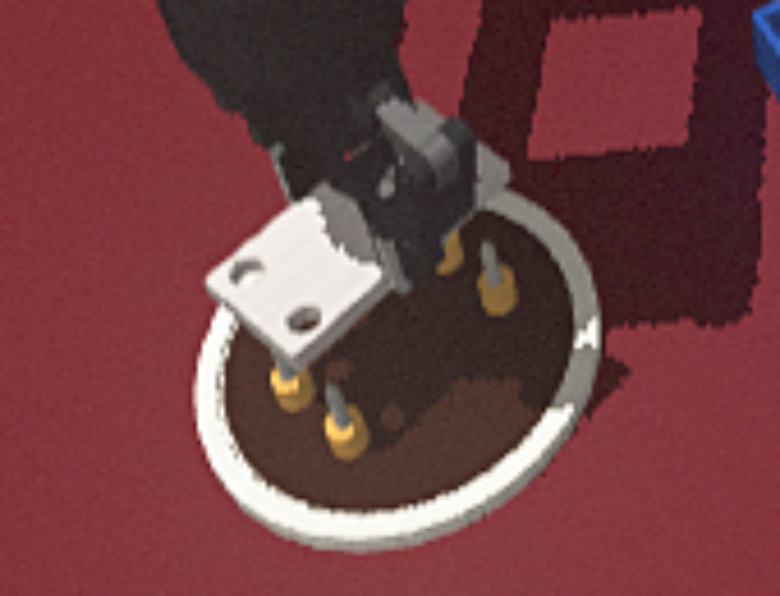

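The plate is held above the pan. In the scene view its near holes are at about (173,330) and (186,340), and a pin tip shows at (192,354). Next, the top view.

View pics/t2.png

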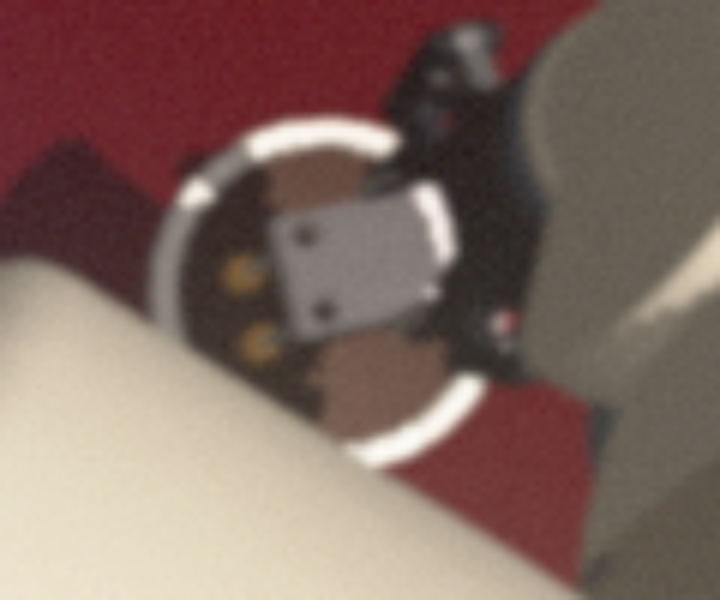

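```bash
python3 - <<'E'
from h import *
R=lambda a:np.array([[np.cos(a),-np.sin(a)],[np.sin(a),np.cos(a)]])
h=ray("scene",[(173.4,329.8),(186.3,339.8)],.0937)*1000;print("holes",h.round(1).tolist())
m=h.mean(0)[:2];a=np.radians(13.6)
print("plate centre from 2 near holes",m-R(a)@[0,-38])
# pin tips (initial view + now)
for nm,px in(("init",[(216,315.5),(227,323),(180.5,344),(193.5,355)]),("now",[(192.4,354)])):
    w=ray("scene",px,.046)[:,:2]*1000;print(nm,w.round(1).tolist(),w.mean(0))
# predicted pixels of pan posts for a candidate
# triangulate brass blobs
T=[(471.0,161.1),(468,149.4),(443,166.8),(440.3,155.3)];S=[(183.9,354.6),(195.3,364.4),(216.4,324.2),(228.2,333.6)]
for t,s in zip(T,S):
    best=min((np.linalg.norm((ray("top",t,z)-ray("scene",s,z))),z) for z in np.arange(.005,.03,.0005))
    z=best[1];print(best,((ray("top",t,z)+ray("scene",s,z))[0]/2*1000).round(1))
E
```

```text
holes [[569.9, -407.6, 93.7], [600.4, -399.2, 93.7]]
plate centre from 2 near holes [ 576.21139524 -366.49452351]
init [[554.3, -330.6], [581.1, -322.9], [567.4, -405.4], [600.5, -397.2]] [ 575.85636231 -364.05765928]
now [[597.7, -397.9]] [ 597.66487659 -397.85220012]
(np.float64(0.0005863459606052447), np.float64(0.011999999999999993)) [ 566.3 -406.9   12. ]
(np.float64(0.00043607797023688133), np.float64(0.012999999999999994)) [ 597.1 -399.2   13. ]
(np.float64(0.0006763375340360202), np.float64(0.013499999999999995)) [ 548.5 -332.4   13.5]
(np.float64(0.0002980240063408452), np.float64(0.012999999999999994)) [ 579.6 -325.2   13. ]
```

```bash
python3 -m creep '[[0,-0.01,-0.02,-0.37,0],[0,-0.01,-0.02,-0.37,0],[0,-0.01,-0.02,-0.37,0],[0,-0.01,-0.02,-0.37,0]]';python3 w.py; python3 - <<'E'
from h import *
R=lambda a:np.array([[np.cos(a),-np.sin(a)],[np.sin(a),np.cos(a)]])
h=ray("top",[(450.8,149),(453.8,161.7)],.0937)[:,:2]*1000
print("top holes",h.round(1).tolist(),h.mean(0)-R(np.radians(13.6))@[0,38])
p,d=ctrl.get_image("scene")
a=cv2.resize(p[315:390,155:255,::-1],(800,600),interpolation=cv2.INTER_CUBIC);cv2.imwrite("pics/s3.png",a)
E
```

```text
t: 7.25
position: [0.5734, -0.3663, 0.1316]
eef_rot: [1.944, 2.468, 0.0]
ft_force: [-0.1, 0.5, -0.1]
gripper_width: 0.0482
grasp_force: 63.4
t 7.25 pos [ 573.4 -366.3  131.6] closing deg 13.6 w 48.2 F 63.4 [-0.1  0.5 -0.1] 0.0726
top holes [[578.5, -323.4], [547.4, -330.6]] [ 571.9023592  -363.92692641]
```

View pics/s3.png

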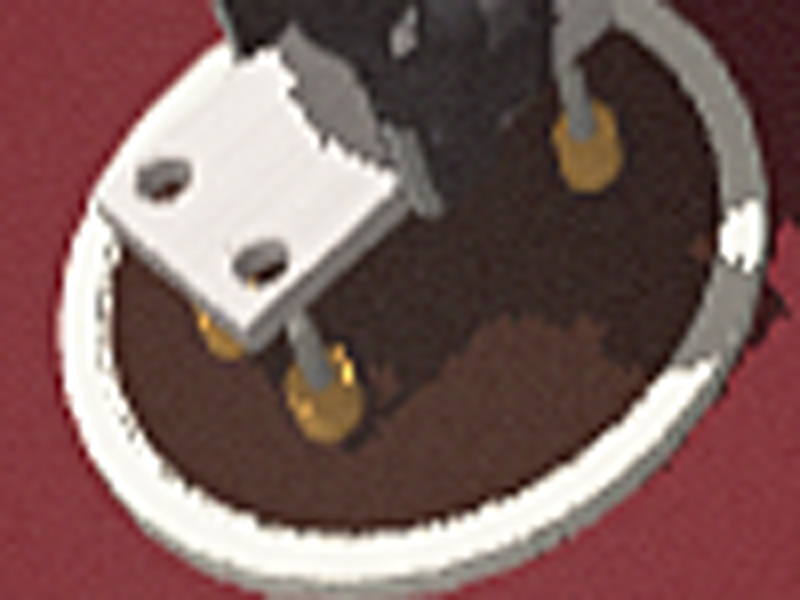

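The plate's near holes are at (175.5,337.6) and (187.6,347.6), and the right near post's shoulder centre is at (195.7,364.4) in the scene image. I'm comparing hole and post positions within this one view.

```bash
python3 - <<'E'
from h import *
R=lambda a:np.array([[np.cos(a),-np.sin(a)],[np.sin(a),np.cos(a)]])
h=ray("scene",[(175.5,337.6),(187.6,347.6)],.0716)[:,:2]*1000
print(h.round(1).tolist(),h.mean(0)-R(np.radians(13.6))@[0,-38])
w=ray("scene",[(183.9,354.6),(195.7,364.4),(216.4,324.2),(228.3,333.3)],.015)[:,:2]*1000
print(w.round(1).tolist(),w.mean(0))
i=ctrl.camera_info("top")
E
```

```text
[[569.3, -409.1], [599.2, -401.4]] [ 575.31111029 -368.33721454]
[[568.6, -406.9], [598.7, -399.0], [549.3, -332.9], [580.6, -325.2]] [ 574.30189042 -365.9934594 ]
```

```bash
python3 -m creep '[[0,-0.01,0.033,0,0],[0,-0.01,0.033,-0.1,0],[0,-0.01,0.033,-0.17,0],[0,-0.01,0.033,-0.22,0],[0,-0.01,0.033,-0.26,0],[0,-0.01,0.033,-0.3,0],[0,-0.01,0.033,-0.34,0],[0,-0.01,0.033,-0.34,0]]';python3 w.py
```

```text
t: 8.3
position: [0.5725, -0.3641, 0.1108]
eef_rot: [-1.943, -2.468, 0.0]
ft_force: [0.7, -0.6, -1.4]
gripper_width: 0.0482
grasp_force: 63.4
t 8.30 pos [ 572.5 -364.1  110.8] closing deg 13.6 w 48.2 F 63.4 [ 0.7 -0.6 -1.4] 0.0726
```

```bash
python3 -m creep '[[0,0,0,-0.06,0],[0,0,0,-0.12,0],[0,0,0,-0.18,0],[0,0,0,-0.23,0],[0,0,0,-0.27,0],[0,0,0,-0.3,0],[0,0,0,-0.3,0],[0,0,0,-0.3,0]]';python3 w.py
```

```text
t: 9.3
position: [0.5727, -0.3642, 0.0931]
eef_rot: [1.944, 2.468, 0.0]
ft_force: [1.1, -0.7, -0.5]
gripper_width: 0.048
grasp_force: 63.4
t 9.30 pos [ 572.7 -364.2   93.1] closing deg 13.6 w 48.0 F 63.4 [ 1.1 -0.7 -0.5] 0.0726
```

```bash
python3 -m creep '[[0,0,0,-0.02,0],[0,0,0,-0.02,0],[0.15,0,0,-0.02,0],[0.3,0,0,-0.02,0],[0.5,0,0,-0.02,0],[0.5,0,0,-0.02,0],[0.5,0,0,-0.02,0],[0.5,0,0,0.3,0],[0.5,0,0,1.0,0],[0.5,-1,1,1.3,0],[0.5,-2.5,3.5,1.3,-2.61],[0.5,-2.5,3.5,1.3,-2.61],[0.5,-2.5,3.5,1.3,-2.61],[0.5,-2.5,3.5,1.3,-2.61],[0.5,-2.5,3.5,1.3,-2.61]]' ;python3 w.py; python3 - <<'E'
from h import *
p,d=ctrl.get_image("scene");q,e=ctrl.get_image("top")
np.savez("v4.npz",s=p,t=q)
a=cv2.resize(p[298:398,140:273,::-1],(798,600),interpolation=cv2.INTER_CUBIC);cv2.imwrite("pics/s4.png",a)
for n,u,v in(("top",371,210),("scene",265,246)):
    I=np.load(n+"0.npz")["p"];h=hsv(I);m=((h[:,:,0]>22)&(h[:,:,0]<34)&(h[:,:,1]>130)&(h[:,:,2]>150)).astype(np.uint8)
    print(rect(n,m,u,v,20,.029))
    g=((h[:,:,0]>40)&(h[:,:,0]<90)&(h[:,:,1]>60)).astype(np.uint8);print("green",rect(n,g,u,v,28,.0025 if n=="top" else .005))
E
```

```text
t: 11.18
position: [0.4233, -0.154, 0.1722]
eef_rot: [2.356, 2.075, 0.002]
ft_force: [0.3, -1.2, 0.3]
gripper_width: 0.0642
grasp_force: 0.0
t 11.18 pos [ 423.3 -154.   172.2] closing deg -7.3 w 64.2 F 0.0 [ 0.3 -1.2  0.3] 0.0726
top rect 414.0 -139.5 cen 414.8 -135.9 size 13.1 2.5 long-axis deg 77.3
green top rect 429.2 -143.9 cen 429.0 -144.2 size 98.6 48.0 long-axis deg 83.2
scene rect 428.8 -145.2 cen 429.0 -145.3 size 23.5 30.4 long-axis deg 171.3
green scene rect 431.0 -146.4 cen 436.7 -152.1 size 98.9 49.8 long-axis deg 82.6
```

View pics/s4.png

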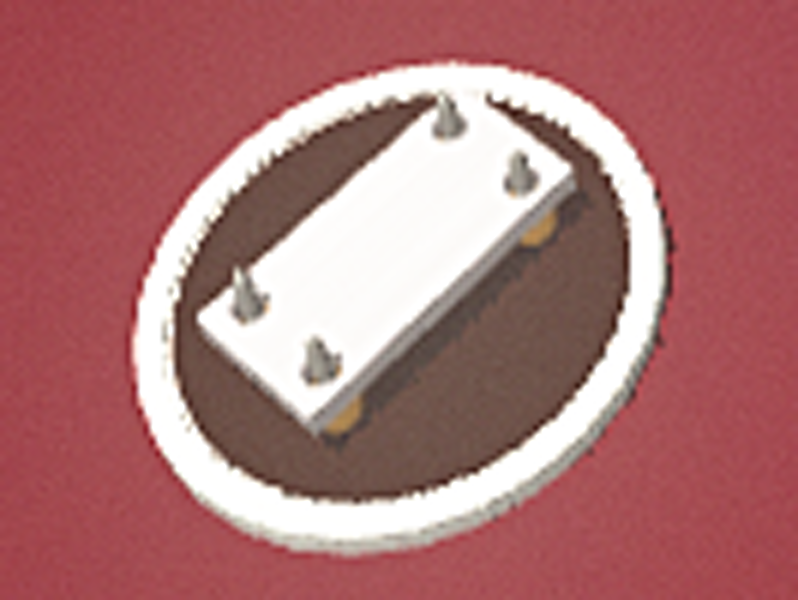

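The plate is seated on the shoulders with all four pins through its holes. On to the board at (429,-144.6).

```bash
python3 -m creep '[[0.5,0.097,0.157,-0.7,0],[0.5,0.097,0.157,-1.3,0],[0.5,0.097,0.157,-1.53,0],[0.5,0.097,0.157,-1.53,0],[0.5,0.097,0.157,-1.53,0],[-0.5,0.097,0.157,-1.53,0],[-0.5,0.097,0.157,-1.53,0],[-0.5,0.097,0.157,-1.53,0],[-0.5,0.097,0.157,-1.53,0],[-0.5,0.097,0.157,-1.53,0],[-0.5,0.097,0.157,-1.53,0]]' 60;python3 w.py
```

```text
t: 12.65
position: [0.4291, -0.1449, 0.0802]
eef_rot: [2.358, 2.074, 0.001]
ft_force: [-1.5, 0.0, 10.4]
gripper_width: 0.0288
grasp_force: 60.0
t 12.65 pos [ 429.1 -144.9   80.2] closing deg -7.3 w 28.8 F 60.0 [-1.5  0.  10.4] 0.0726
```

```bash
python3 -m creep '[[-0.5,0,0,0.8,0],[-0.5,0,0,1.3,0],[-0.5,2.397,-3.657,1.3,2.6],[-0.5,2.397,-3.657,1.3,2.6],[-0.5,2.397,-3.657,1.3,2.6],[-0.5,2.397,-3.657,1.3,2.6],[-0.5,2.397,-3.657,1.3,2.6],[-0.5,2.397,-3.657,1.3,2.6],[-0.5,2.397,-3.657,1.03,2.6],[-0.5,2.397,-3.657,1.03,2.6],[-0.5,2.397,-3.657,1.03,2.6],[-0.5,2.397,-3.657,1.03,2.6],[-0.5,2.397,-3.657,1.03,2.6]]';python3 w.py; python3 - <<'E'
from h import *
p,d=ctrl.get_image("scene")
a=cv2.resize(p[308:383,150:250,::-1],(800,600),interpolation=cv2.INTER_CUBIC);cv2.imwrite("pics/s5.png",a)
E
```

```text
t: 14.28
position: [0.5724, -0.3641, 0.1413]
eef_rot: [1.945, 2.466, 0.0]
ft_force: [0.3, 0.3, -1.9]
gripper_width: 0.0288
grasp_force: 60.1
t 14.28 pos [ 572.4 -364.1  141.3] closing deg 13.5 w 28.8 F 60.1 [ 0.3  0.3 -1.9] 0.0726
```

View pics/s5.png

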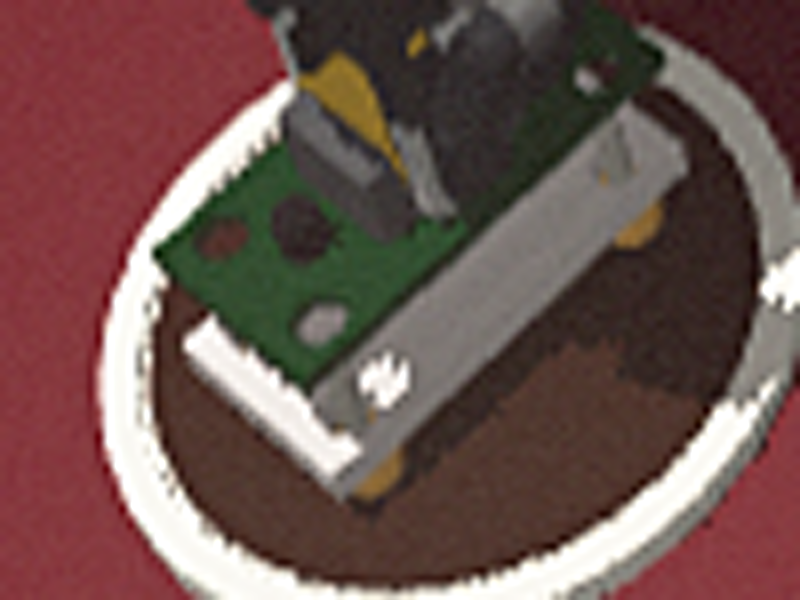

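The board hovers over the pan. Its holes are at about (177.8,338), (190.4,348.4) and (225,317) in the scene image, and its orientation matches the plate.

```bash
python3 - <<'E'
from h import *
R=lambda a:np.array([[np.cos(a),-np.sin(a)],[np.sin(a),np.cos(a)]]);a=np.radians(13.6)
h=ray("scene",[(177.75,338),(190.4,348.4),(225,317.1)],.0661)[:,:2]*1000
for x,o in zip(h,([-16,-38],[16,-38],[16,38])): print(x.round(1),(x-R(a)@o).round(1))
E
```

```text
[ 568.3 -406. ] [ 574.9 -365.3]
[ 599.7 -398. ] [ 575.2 -364.8]
[ 582.2 -324.1] [ 575.6 -364.8]
```

```bash
python3 -m creep '[[-0.5,-0.007,-0.015,0,0],[-0.5,-0.007,-0.015,-0.1,0],[-0.5,-0.007,-0.015,-0.17,0],[-0.5,-0.007,-0.015,-0.21,0],[-0.5,-0.007,-0.015,-0.25,0],[-0.5,-0.007,-0.015,-0.29,0],[-0.5,-0.007,-0.015,-0.33,0],[-0.5,-0.007,-0.015,-0.33,0]]';python3 w.py
```

```text
t: 15.32
position: [0.5718, -0.365, 0.121]
eef_rot: [-1.945, -2.467, 0.0]
ft_force: [-0.5, 0.7, -1.6]
gripper_width: 0.0288
grasp_force: 60.1
t 15.32 pos [ 571.8 -365.   121. ] closing deg 13.5 w 28.8 F 60.1 [-0.5  0.7 -1.6] 0.0726
```

```bash
python3 -m creep '[[-0.5,0,0,-0.05,0],[-0.5,0,0,-0.1,0],[-0.5,0,0,-0.13,0],[-0.5,0,0,-0.15,0],[-0.5,0,0,-0.15,0],[-0.3,0,0,-0.15,0],[-0.2,0,0,-0.15,0],[0,0,0,-0.15,0],[0.1,0,0,-0.15,0],[0.1,0,0,-0.15,0],[0.1,0,0,0.3,0],[0.4,0,0,1,0],[0.6,-1,0.5,1.3,0],[0.6,-2.7,0.92,1.3,0],[0.6,-2.7,0.92,1.3,0],[0.6,-2.7,0.92,1.3,0],[0.6,-2.7,0.92,1.3,0],[0.6,-2.7,0.92,1.3,0]]';python3 w.py; python3 - <<'E'
from h import *
p,d=ctrl.get_image("scene");q,e=ctrl.get_image("top")
a=cv2.resize(p[258:388,140:320,::-1],(800,578),interpolation=cv2.INTER_CUBIC);cv2.imwrite("pics/s6.png",a)
E
```

```text
t: 17.58
position: [0.4112, -0.3104, 0.1993]
eef_rot: [1.944, 2.466, 0.0]
ft_force: [-0.6, 0.0, -1.3]
gripper_width: 0.0685
grasp_force: 0.0
t 17.57 pos [ 411.2 -310.4  199.3] closing deg 13.5 w 68.5 F 0.0 [-0.6  0.  -1.3] 0.0726
```

View pics/s6.png

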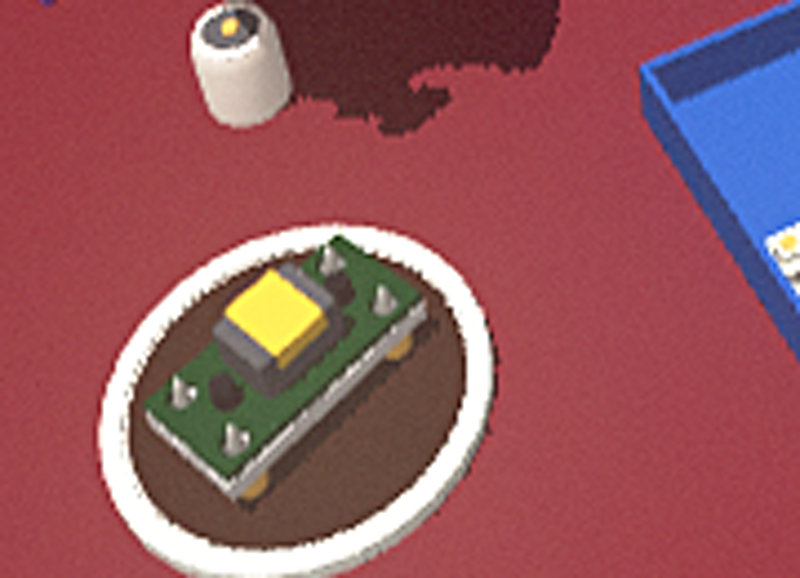

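The board lies flat on the plate with all four pins through it. Next is the lampholder.

```bash
python3 -m creep '[[0.6,-0.025,0.02,-0.9,0],[0.6,-0.025,0.02,-1.7,0],[0.6,-0.025,0.02,-2.02,0],[0.6,-0.025,0.02,-2.02,0],[0.6,-0.025,0.02,-2.02,0],[-0.3,-0.025,0.02,-2.02,0],[-0.3,-0.025,0.02,-2.02,0],[-0.3,-0.025,0.02,-2.02,0],[-0.3,-0.025,0.02,-2.02,0],[-0.3,-0.025,0.02,-2.02,0],[-0.3,-0.025,0.02,-2.02,0]]' 50;python3 w.py
```

```text
t: 19.05
position: [0.409, -0.3091, 0.0793]
eef_rot: [1.944, 2.465, 0.0]
ft_force: [-1.2, 1.6, 7.7]
gripper_width: 0.0385
grasp_force: 49.6
t 19.05 pos [ 409.  -309.1   79.3] closing deg 13.5 w 38.5 F 49.6 [-1.2  1.6  7.7] 0.0726
```

```bash
python3 -m creep '[[-0.3,0,0,0.8,0],[-0.3,0,0,1.4,0],[-0.3,2.42,11.37,1.4,8.7],[-0.3,2.42,11.37,1.4,8.7],[-0.3,2.42,11.37,1.4,8.7],[-0.3,2.42,11.37,1.4,8.7],[-0.3,2.42,11.37,1.4,8.7],[-0.3,2.42,11.37,1.4,8.7],[-0.3,2.42,11.37,1.4,8.7],[-0.3,2.42,11.37,1.4,8.7],[-0.3,2.42,11.37,1.4,8.7],[-0.3,2.42,11.37,1.4,8.7],[-0.3,2.42,11.37,1.4,8.7],[-0.3,2.42,11.37,1.4,8.7],[-0.3,2.42,11.37,1.4,8.7],[-0.3,2.42,11.37,1.4,8.7],[-0.3,2.42,11.37,1.4,8.7],[-0.3,2.42,11.37,1.4,8.7]]';python3 w.py; python3 - <<'E'
from h import *
p,d=ctrl.get_image("scene")
a=cv2.resize(p[120:240,390:550,::-1],(800,600),interpolation=cv2.INTER_CUBIC);cv2.imwrite("pics/s7.png",a)
E
```

```text
t: 21.3
position: [0.5537, 0.3727, 0.1622]
eef_rot: [-0.191, -3.136, 0.0]
ft_force: [-0.1, 0.5, -0.2]
gripper_width: 0.0385
grasp_force: 50.8
t 21.30 pos [553.7 372.7 162.2] closing deg 83.0 w 38.5 F 50.8 [-0.1  0.5 -0.2] 0.0726
```

View pics/s7.png

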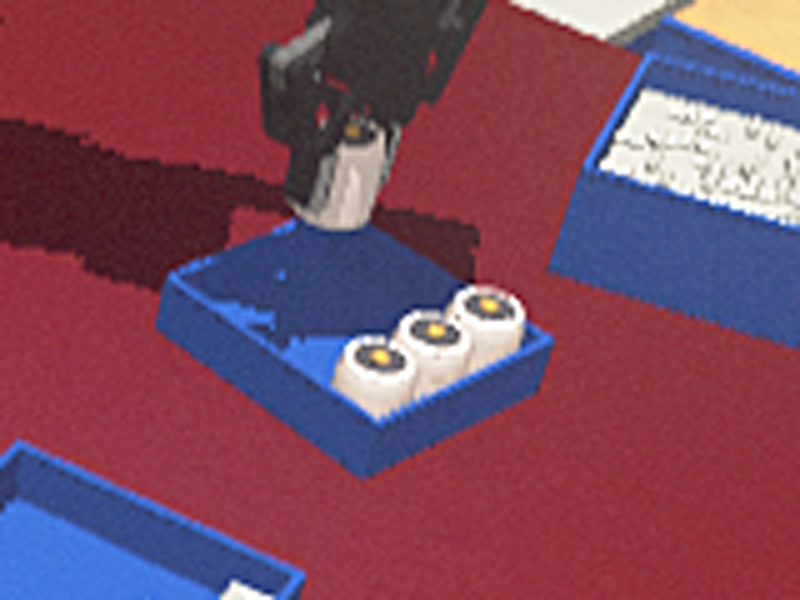

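The lampholder hangs at (458,155), upright over the free part of its bin. I'm lowering it in, releasing, and moving on towards the bracket.

```bash
python3 -m creep '[[-0.3,0.01,0,-0.6,0],[-0.3,0.01,0,-1.1,0],[-0.3,0.01,0,-1.25,0],[-0.3,0.01,0,-1.3,0],[-0.3,0.01,0,-1.31,0],[-0.3,0.01,0,-1.31,0],[-0.1,0.01,0,-1.31,0],[0.1,0.01,0,-1.31,0],[0.3,0.01,0,-1.31,0],[0.3,0.01,0,-1.31,0],[0.3,0.01,0,-1.31,0],[0.3,0.01,0,-0.7,0],[0.3,0.01,0,0,0],[0.3,0.01,0,0.3,0]]';python3 w.py
```

```text
t: 23.1
position: [0.5551, 0.3741, 0.1825]
eef_rot: [0.19, 3.133, 0.003]
ft_force: [0.3, 0.3, -0.8]
gripper_width: 0.0557
grasp_force: 0.0
t 23.10 pos [555.1 374.1 182.5] closing deg 83.1 w 55.7 F 0.0 [ 0.3  0.3 -0.8] 0.0726
```

```bash
python3 -m creep '[[0.2,-1.97,-3.58,0,-12.35],[0.2,-1.97,-3.58,0,-12.35],[0.2,-1.97,-3.58,0,-12.35],[0.2,-1.97,-3.58,0,-12.35],[0.2,-1.97,-3.58,0,-12.35],[0.2,-1.97,-3.58,0,-12.35],[0.2,-1.97,-3.58,0,-12.35],[0.2,-1.97,-3.58,0,-12.35],[0.2,-1.97,-3.58,0,-12.35],[0.2,-1.97,-3.58,0,-12.35],[0.2,-1.97,-3.58,0,-12.35],[0.2,-1.97,-3.58,0,-12.35],[0.2,-1.97,-3.58,0,-12.35]]';python3 w.py; python3 - <<'E'
from h import *
p,d=ctrl.get_image("scene")
a=cv2.resize(p[120:240,340:500,::-1],(800,600),interpolation=cv2.INTER_CUBIC);cv2.imwrite("pics/s8.png",a)
E
```

```text
t: 24.72
position: [0.436, 0.1587, 0.18]
eef_rot: [-2.503, -1.898, 0.0]
ft_force: [-0.4, -0.1, -0.3]
gripper_width: 0.051
grasp_force: 0.0
t 24.73 pos [436.  158.7 180. ] closing deg -15.7 w 51.0 F 0.0 [-0.4 -0.1 -0.3] 0.0726
```

View pics/s8.png

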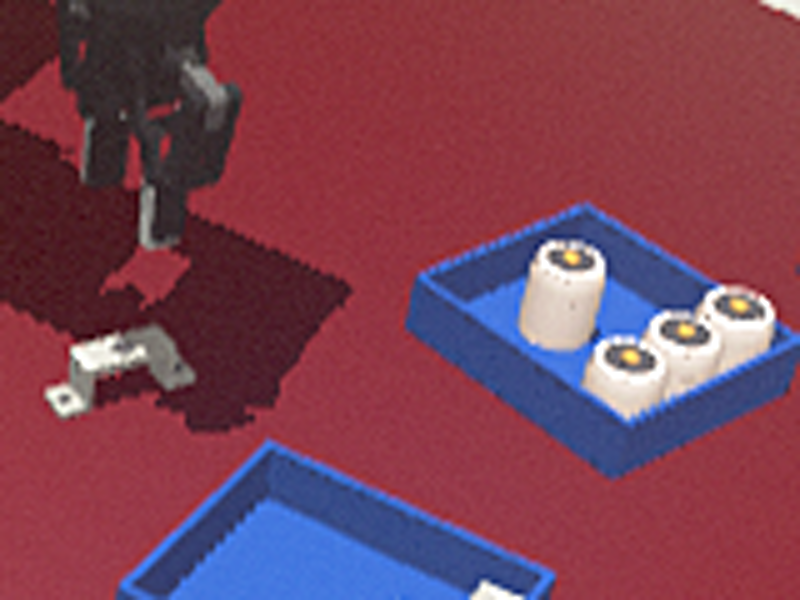

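The lampholder stands upright in its bin. The gripper is centred over the bracket, so I'm lowering and gripping.

```bash
python3 -m creep '[[0.2,0,-0.01,-0.8,0],[0.2,0,-0.01,-1.5,0],[0.2,0,-0.01,-1.67,0],[0.2,0,-0.01,-1.67,0],[0.2,0,-0.01,-1.67,0],[-0.8,0,-0.01,-1.67,0],[-0.8,0,-0.01,-1.67,0],[-0.8,0,-0.01,-1.67,0],[-0.8,0,-0.01,-1.67,0],[-0.8,0,-0.01,-1.67,0],[-0.8,0,-0.01,-1.67,0]]' 50;python3 w.py
```

```text
t: 26.15
position: [0.4367, 0.1584, 0.0807]
eef_rot: [2.504, 1.896, 0.003]
ft_force: [-0.5, -0.7, 7.9]
gripper_width: 0.0186
grasp_force: 48.5
t 26.15 pos [436.7 158.4  80.7] closing deg -15.7 w 18.6 F 48.5 [-0.5 -0.7  7.9] 0.0726
```

```bash
python3 -m creep '[[-0.8,0,0,0.8,0],[-0.8,0,0,1.4,0],[-0.8,2.8,-0.935,1.4,3.44],[-0.8,2.8,-0.935,1.4,3.44],[-0.8,2.8,-0.935,1.4,3.44],[-0.8,2.8,-0.935,1.4,3.44],[-0.8,2.8,-0.935,1.4,3.44],[-0.8,2.8,-0.935,1.4,3.44],[-0.8,2.8,-0.935,0.7,3.44],[-0.8,2.8,-0.935,0.2,3.44],[-0.8,2.8,-0.935,0.1,3.44],[-0.8,2.8,-0.935,0.07,3.44],[-0.8,2.8,-0.935,0.07,3.44],[-0.8,2.8,-0.935,0.07,3.44]]';python3 w.py
```

```text
t: 27.9
position: [0.6044, 0.1024, 0.0851]
eef_rot: [1.98, 2.437, 0.002]
ft_force: [0.3, 0.4, -0.6]
gripper_width: 0.0187
grasp_force: 49.3
t 27.90 pos [604.4 102.4  85.1] closing deg 11.8 w 18.7 F 49.3 [ 0.3  0.4 -0.6] 0.0726
```

```bash
python3 -m creep '[[-0.5,0,0,0,0],[-0.3,0,0,0,0],[-0.2,0,0,0,0],[-0.2,0,0,0,0],[-0.2,0,0,0.6,0],[-0.2,0,0,1.3,0],[-0.2,-2.68,-1.577,1.4,-1.79],[-0.2,-2.68,-1.577,1.4,-1.79],[-0.2,-2.68,-1.577,1.4,-1.79],[-0.2,-2.68,-1.577,1.4,-1.79],[0,-2.68,-1.577,1.4,-1.79],[0,-2.68,-1.577,1.4,-1.79],[0,-2.68,-1.577,1.4,-1.79]]';python3 w.py; python3 - <<'E'
from h import *
p,d=ctrl.get_image("scene")
a=cv2.resize(p[150:300,280:480,::-1],(800,600),interpolation=cv2.INTER_CUBIC);cv2.imwrite("pics/s9.png",a)
E
```

```text
t: 29.52
position: [0.444, 0.0078, 0.1679]
eef_rot: [2.269, 2.173, 0.0]
ft_force: [-0.3, 0.2, -0.5]
gripper_width: 0.0427
grasp_force: 0.0
t 29.52 pos [444.    7.8 167.9] closing deg -2.5 w 42.7 F 0.0 [-0.3  0.2 -0.5] 0.0726
```

View pics/s9.png

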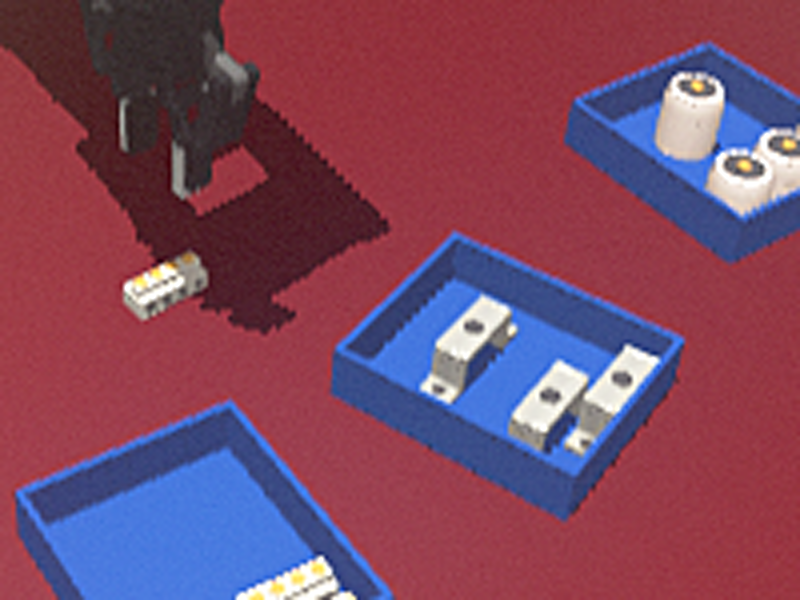

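The bracket stands on its feet in the bracket bin. The terminal block is last.

```bash
python3 -m creep '[[0,0,0,-0.8,0],[0,0,0,-1.4,0],[0,0,0,-1.555,0],[0,0,0,-1.555,0],[0,0,0,-1.555,0],[-0.8,0,0,-1.555,0],[-0.8,0,0,-1.555,0],[-0.8,0,0,-1.555,0],[-0.8,0,0,-1.555,0],[-0.8,0,0,-1.555,0]]' 40;python3 w.py
```

```text
t: 30.82
position: [0.4439, 0.0074, 0.0758]
eef_rot: [2.269, 2.171, 0.002]
ft_force: [-1.2, 0.6, 9.1]
gripper_width: 0.0189
grasp_force: 39.1
t 30.82 pos [443.9   7.4  75.8] closing deg -2.5 w 18.9 F 39.1 [-1.2  0.6  9.1] 0.0726
```

```bash
python3 -m creep '[[-0.8,0,0,0.8,0],[-0.8,0,0,1.4,0],[-0.8,2.61,-2.02,1.4,-0.91],[-0.8,2.61,-2.02,1.4,-0.91],[-0.8,2.61,-2.02,1.4,-0.91],[-0.8,2.61,-2.02,1.4,-0.91],[-0.8,2.61,-2.02,1.4,-0.91],[-0.8,2.61,-2.02,1.4,-0.91],[-0.8,2.61,-2.02,0.7,-0.91],[-0.8,2.61,-2.02,0.2,-0.91],[-0.8,2.61,-2.02,0.1,-0.91],[-0.8,2.61,-2.02,0.07,-0.91],[-0.8,2.61,-2.02,0.07,-0.91],[-0.8,2.61,-2.02,0.07,-0.91]]';python3 w.py
```

```text
t: 32.58
position: [0.6, -0.1134, 0.0799]
eef_rot: [2.402, 2.024, 0.001]
ft_force: [-1.7, 1.3, 5.6]
gripper_width: 0.0187
grasp_force: 40.6
t 32.58 pos [ 600.  -113.4   79.9] closing deg -9.8 w 18.7 F 40.6 [-1.7  1.3  5.6] 0.0726
```

Contact with the floor is light, at 5.6 N. I'm releasing and retreating.

```bash
python3 -m creep '[[-0.6,0,0,0,0],[-0.4,0,0,0,0],[-0.2,0,0,0,0],[-0.2,0,0,0,0],[-0.2,0,0,0.6,0],[-0.2,0,0,1.3,0],[-0.2,-3.5,1.5,3,0],[-0.2,-3.5,1.5,3,0],[-0.2,-3.5,1.5,3,0],[-0.2,-3.5,1.5,3,0],[-0.2,-3.5,1.5,3,0],[-0.2,-3.5,1.5,3,0],[-0.2,-3.5,1.5,3,0],[-0.2,-3.5,1.5,3,0]]';python3 w.py; python3 - <<'E'
from h import *
p,d=ctrl.get_image("scene")
cv2.imwrite("pics/s10.png",cv2.resize(p[140:400,140:530,::-1],(800,533),interpolation=cv2.INTER_CUBIC))
E
```

```text
t: 34.33
position: [0.3903, -0.024, 0.2583]
eef_rot: [-2.403, -2.022, 0.001]
ft_force: [0.1, 0.9, -0.4]
gripper_width: 0.0344
grasp_force: 0.0
t 34.33 pos [390.3 -24.  258.3] closing deg -9.8 w 34.4 F 0.0 [ 0.1  0.9 -0.4] 0.0726
```

View pics/s10.png

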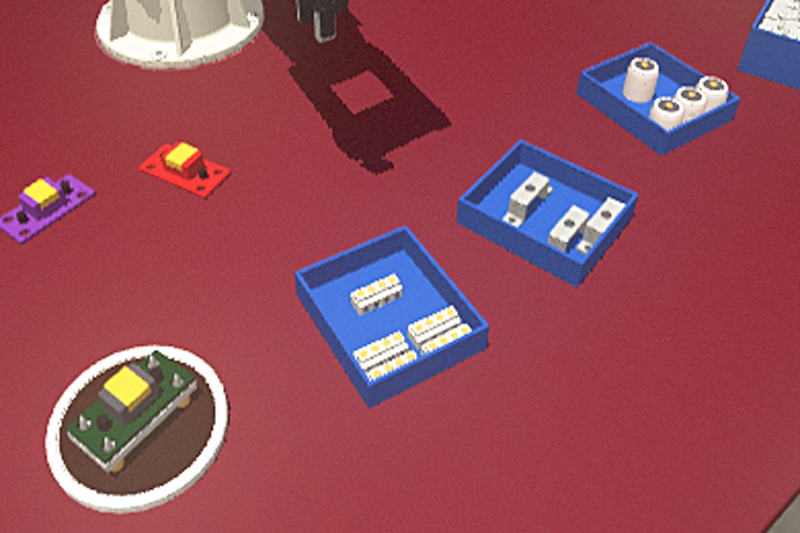

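All five parts are in place and the gripper is clear: the terminal block at (376,293) in its bin, the bracket and lampholder in theirs, and the board flat on the plate at (130,405). I'm handing the job in.

```bash
python3 -c "
from workcell import ctrl
print(ctrl.finish_job())"
```

```text
the job is handed in; nothing more can be done
None
```

I handed the job in at about 34 s of the 128 s allowed, with no verdict returned: the last picture shows the plate and board seated on the pan's posts, and the bracket, lampholder and terminal block upright in their own bins with the gripper clear.

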